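# Unpack a sample vial from its transit pot onto the balance

### The arm

A 6-joint arm with a two-finger parallel gripper is mounted at the origin on the work surface. World frame = base frame: x ahead of the robot, y to its left, z up, the work surface at z = 0. Lengths are in mm, angles in rad, forces in N, time in s.
With the tool pointing down it reaches from about 350 to 875 mm from the base axis. Payload 4.2 kg.
Tool frame: the origin (TCP) lies midway between the tips of the shut fingers; the grasp point (between the pads) lies 19 mm behind it; z points along the fingers, y is the line along which they close (so a half turn about z gives the same grasp; the last joint's range is limited). The gripper opens to 85 mm and grips with 20 to 120 N. Pads are 22 mm wide; open, the fingers measure 114 mm over their backs; the gripper's body (76 mm by 85 mm) begins 54 mm behind the grasp point. The pads swing forward as they close: fully open they stand 13 mm farther back than shut.
Start: joints at [1.454, 0.385, 0.008, 0, -1.194, -0.259], TCP at [229.352, 581.375, 231.312] pointing down, gripper open.
Joint ranges: [-3.14, 3.14], [-1.21, 2.06], [-1.07, 1.41], [-3.16, 2.05], [-2.99, -0.16], [-3.1, 3.1]. Speed limits (rad/s): [2.79, 2.79, 3.14, 3.14, 3.14, 3.14].

### API

Orientations are given as a unit quaternion [x, y, z, w].
In Python, from bench import arm gives the robot as it stands. The module is installed in compiled form; this text tells all that it offers.
- The arm moves only by the shell command python3 -m handwheel 'ROWS' [OPENING]. ROWS is JSON, a list of rows, each an object of numbers: "x", "y", "z": the shift along the world's x, y, z each as a share of 20 cm, from -1 to 1; "ax", "ay", "az": the turn, a rotation vector about the world's x, y, z each as a share of 90 degrees, from -1 to 1. In form: [{"x": .., "y": .., "z": .., "ax": .., "ay": .., "az": ..}, ...]. A call has exactly 8 rows; each row shifts and turns the commanded pose from where the row before left it; what a row does not reach is not made up. A row lasts 1/10 s, in which the tool goes at most 50 mm and 8.59 degrees, less where a joint would pass 70% of its speed; a pose out of reach is approached as far as the arm can. A call with a number of a shift or a turn outside -1 to 1 is refused whole. A call with a gripper value outside its range is refused whole. OPENING is the opening, from -1 (shut) to 1 (fully open), set as the call begins (- or left out, the last holds). The fingers move at their own pace and stop on an object; the grip force is fixed at half the most. Time passes only in rows, so rows that do not move let the fingers close, or fill a call up. It gives the time, the measured TCP pose, the force, the opening and the grip force at its end, in the units of the state.
- arm.read_state(): the state, without advancing time (a new reading comes with each control period).
- arm.get_image(name): name is "side" or "top" or "wrist"; returns the picture (400x640x3 uint8, red, green, blue); there is no depth.
- arm.camera_params(name): a dict with "K" (3x3 intrinsics, pixels), "position" and "orientation" of the camera in the world. Camera axes: x right, y down, z forward; pixel columns grow to the right and rows downward; lengths in mm; the calibration is good to about 2 mm. A picture is of the moment at which its call begins: read the wrist's pose just before it. camera_params takes no time and is no camera call; for the wrist camera it gives the pose at the moment of the call.
- arm.job_done(): hands the job in; it is judged then, once.
The state is a dict: "clock": time; "joints": joint angles; "joint_vel": joint speeds; "joint_efforts": joint torques, N m; "position": TCP position; "ee_rot": TCP orientation; "contact_force": force on the tool from outside, world axes, zero at the start; "wrist_torque": the same for the moment, N m; "gripper_width": finger opening in mm; "grasp_force": force on a finger pad.
Only numpy, scipy, OpenCV 4.12 (cv2) and the standard library are available. Lean on these libraries where they do the work, as an engineer would, in place of code of your own. Each camera call takes 0.05 s, during which the arm holds its last target. There are 200 camera calls.

### The job

One of the deep blue transit pots holds the sample vial with the red cap. Reach down into that pot, lift the vial straight out without tipping or shifting the pot, and stand it upright and gently on the middle of the balance's round steel pan, then let go.

Things in the scene. Friction and masses are not known exactly. Their poses are not given: they have to be found in the camera images.
- red_vial_mid (a point): Centre, half-way up, of the red-capped vial: upright, closed, amber glass, 28 mm in diameter, 80 mm tall, about 60 g, z up. The red cap is its top 21 mm, also 28 mm wide. It starts standing on the floor of a blue pot, within 5 mm of the pot's axis, cap top 16 mm below the rim. It can be held 10 mm below the cap's top. Like vials with green and yellow caps stand in two like pots.
- red_pot: The pot holding the red-capped vial: loose, open, straight-sided, round, blue plastic, 0.7 kg; outside 108 mm, inside 100 mm in diameter, 100 mm tall, floor 4 mm. Origin: centre of its underside, z up. The three pots look alike, in any order. A wide-open gripper does not fit in: enter with fingers closed, open them inside, above the cap, to about 40 mm, then go down around it.
- pan (a point): Centre of the top face of the balance's pan: a flat steel disc 130 mm in diameter, 76 mm above the table, on a white laboratory balance 260 mm deep, 190 mm wide, 62 mm high. Fixed, the pan does not give. z up; x points away from the display along the balance.
Things that resemble listed ones, but are neither listed nor needed, are in the scene too. Leave any brown look-alike of the red_pot alone.

How it is judged:
By the outcome, as a careful person would: the job done as asked, in the order asked, and still so for the second after the job is handed in, with the robot touching nothing.
It also fails if it takes over 42 s, if anything falls off the work surface, if the arm or the gripper's body presses on something with over 40 N, if the wrist force passes 120 N, or if a joint passes its speed limit or range.

## Working session

There is one attempt and no reset: what is moved stays moved. The work goes in short steps, Python scripts to look and compute and a shell command to move; the robot and the scene stay as the last step left them, time stands still between calls to the robot, and variables do not carry over. Pictures are saved under pics/ and viewed, at most 10 in all, crops included, and the job is handed in when it is done.

```bash
mkdir -p pics; python3 - <<'E'
from bench import arm
import cv2,numpy as np
for n in("side","top"):
    im=arm.get_image(n); cv2.imwrite(f"pics/{n}0.png",im[...,::-1])
    p=arm.camera_params(n); print(n,np.round(p["K"],1).tolist(),np.round(p["position"],1),np.round(p["orientation"],4))
s=arm.read_state();print(s["clock"],s["position"],s["ee_rot"],s["gripper_width"])
a=cv2.imread("pics/side0.png");b=cv2.imread("pics/top0.png")
cv2.imwrite("pics/both0.png",cv2.resize(np.vstack([a,b]),(480,600))) 
E
```

```text
side [[430.0, 0.0, 318.9], [0.0, 430.0, 192.8], [0.0, 0.0, 1.0]] [ 304.2 -562.3  750.9] [ 0.913  -0.1656  0.0773 -0.3648]
top [[491.2, 0.0, 323.1], [0.0, 491.2, 209.1], [0.0, 0.0, 1.0]] [ 402.5   35.7 1207.2] [-0.7038  0.7071 -0.0471  0.0504]
0.1 [229.18520833 580.91036511 230.33244871] [ 9.82381410e-01 -1.86884464e-01 -1.30527205e-04  9.72322391e-04] 85.50913409816039
```

View pics/top0.png

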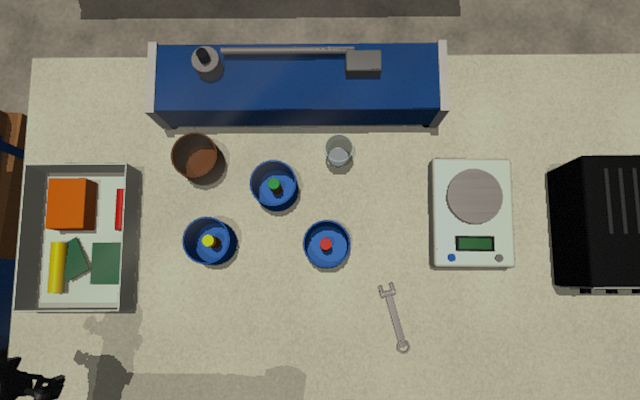

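View pics/side0.png

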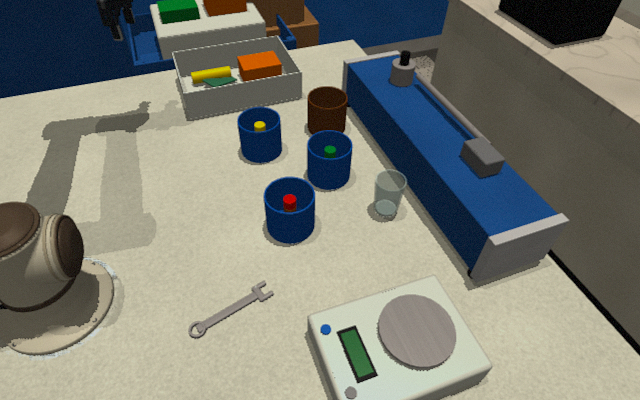

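Top view: the red cap is at (326,243) in a blue pot and the pan is at (474,195). Possible confusions:
- green-capped vial at (274,184)
- yellow-capped vial at (208,241)
- brown pot at (198,156)
- red block in the tray at (120,210)
- glass at (339,150)

By the description I choose (326,243). In the side view the same cap is at (290,201) and the pan at (416,330).

```bash
cat > h.py <<'E'
import cv2,numpy as np
from scipy.spatial.transform import Rotation as R
def ray(p,u,v):
    d=R.from_quat(p["orientation"]).as_matrix()@np.linalg.inv(p["K"])@[u,v,1.]
    return np.array(p["position"],float),d/np.linalg.norm(d)
def plane(p,u,v,z):
    o,d=ray(p,u,v); return o+d*(z-o[2])/d[2]
def proj(p,X):
    c=R.from_quat(p["orientation"]).as_matrix().T@(np.array(X)-p["position"]); q=p["K"]@c; return q[:2]/q[2]
def cross(r1,r2):
    (a,d),(b,e)=r1,r2; t=np.linalg.lstsq(np.c_[d,-e],b-a,rcond=None)[0]
    P,Q=a+d*t[0],b+e*t[1]; return (P+Q)/2,np.linalg.norm(P-Q)
def red(im): # bgr
    h=cv2.cvtColor(im,cv2.COLOR_BGR2HSV); return (((h[...,0]<8)|(h[...,0]>172))&(h[...,1]>150)&(h[...,2]>70)).astype(np.uint8)*255
def blob(m,near,rad):
    cs=[c for c in cv2.findContours(m,cv2.RETR_EXTERNAL,cv2.CHAIN_APPROX_NONE)[0] if len(c)>5]
    cs=[c for c in cs if np.linalg.norm(c[:,0].mean(0)-near)<rad]
    return max(cs,key=cv2.contourArea)
E
python3 - <<'E'
from bench import arm
from h import *
T,S=arm.camera_params("top"),arm.camera_params("side")
t=cv2.imread("pics/top0.png");s=cv2.imread("pics/side0.png")
ct=blob(red(t),(326,243),12);cs=blob(red(s),(290,201),15)
print("cap rect",cv2.boundingRect(ct),cv2.minEnclosingCircle(ct),cv2.boundingRect(cs))
# top-face: bottom-most circle parts in top image differ; centre estimate from contour mapped to z=84
e=cv2.fitEllipse(ct);print("ell",e)
print("cap z84 top",plane(T,*e[0],84)," side top-face guess",plane(S,290,197,84))
h=cv2.cvtColor(t,cv2.COLOR_BGR2HSV)
blue=((h[...,0]>100)&(h[...,0]<125)&(h[...,1]>140)).astype(np.uint8)*255
cb=blob(blue,(326,243),15);e=cv2.fitEllipse(cv2.convexHull(cb));print("pot",e,plane(T,*e[0],100))
pts=np.array([plane(T,*p,100)[:2] for p in cb[:,0]]);print(cv2.minEnclosingCircle(pts.astype(np.float32)))
# pan
for im,p,n in((t,T,(474,195)),(s,S,(416,330))):
    lab=cv2.cvtColor(im,cv2.COLOR_BGR2LAB); g=cv2.GaussianBlur(cv2.cvtColor(im,cv2.COLOR_BGR2GRAY),(3,3),0)
    ref=g[n[1]-8:n[1]+8,n[0]-8:n[0]+8].mean()
    m=(abs(g.astype(float)-ref)<28).astype(np.uint8)*255
    m=cv2.morphologyEx(m,cv2.MORPH_OPEN,np.ones((5,5)))
    c=blob(m,n,20);e=cv2.fitEllipse(cv2.convexHull(c));print("pan",ref,e,plane(p,*e[0],76))
    q=np.array([plane(p,*k,76)[:2] for k in c[:,0]],np.float32);print(cv2.minEnclosingCircle(q))
for k,x in(("top",ct),("top",cb),("side",cs)):pass
a=cv2.resize(t[205:280,285:370],None,fx=4,fy=4,interpolation=2);b=cv2.resize(s[165:250,255:330],None,fx=4,fy=4,interpolation=2)
H=340;out=np.zeros((H,a.shape[1]+b.shape[1],3),np.uint8);out[:a.shape[0],:a.shape[1]]=a;out[:b.shape[0],a.shape[1]:]=b[:H];cv2.imwrite("pics/crop0.png",out)
s=arm.read_state();print(R.from_quat(s["ee_rot"]).as_matrix().round(3).tolist())
E
```

```text
cap rect (320, 238, 11, 13) ((325.0, 243.9583282470703), 6.041761875152588) (283, 194, 13, 16)
ell ((325.2688293457031, 243.83924865722656), (10.045727729797363, 11.69494915008545), 174.87266540527344)
cap z84 top [478.31027706  35.8690845   84.        ]  side top-face guess [484.03269357  38.63634853  84.        ]
pot ((326.23126220703125, 243.654052734375), (46.437461853027344, 47.140655517578125), 178.55174255371094) [477.63711396  33.69520277 100.        ]
((477.6268005371094, 34.17821502685547), 53.42202377319336)
pan 130.6484375 ((473.7148742675781, 196.39022827148438), (55.77973556518555, 57.16572570800781), 108.65177154541016) [ 587.77195578 -310.54471642   76.        ]
((588.2918701171875, -310.5723571777344), 67.38543701171875)
pan 139.28125 ((417.1289367675781, 330.31353759765625), (67.41683197021484, 81.90959930419922), 123.6313705444336) [ 589.32471235 -316.9198476    76.        ]
((590.191162109375, -313.82501220703125), 65.5343017578125)
[[0.93, -0.367, -0.001], [-0.367, -0.93, -0.002], [0.0, 0.002, -1.0]]
```

View pics/crop0.png

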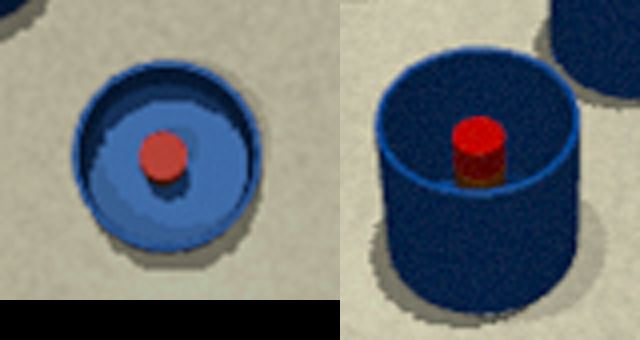

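The crop shows a red cap on an amber vial, inside a blue pot. The cap is near (480,36) and the pot at (478,34) with radius 53, which agrees with the given sizes. The pan is near (588.5,-312). Next I move over the pot with the fingers shut.

```bash
python3 -m handwheel '[{"x":0.08,"y":-0.17},{"x":0.08,"y":-0.17},{"x":0.08,"y":-0.17},{"x":0.08,"y":-0.17},{"x":0.08,"y":-0.17},{"x":0.08,"y":-0.17},{"x":0.08,"y":-0.17},{"x":0.08,"y":-0.17}]' -1
python3 -m handwheel '[{"x":0.08,"y":-0.17},{"x":0.08,"y":-0.17},{"x":0.08,"y":-0.17},{"x":0.08,"y":-0.17},{"x":0.08,"y":-0.17},{"x":0.08,"y":-0.17},{"x":0.08,"y":-0.17},{"x":0.08,"y":-0.17}]'
python3 -m handwheel '[{"x":0},{"x":0},{"x":0},{"x":0},{"x":0},{"x":0},{"x":0},{"x":0}]'
python3 - <<'E'
from bench import arm
from h import *
p=arm.camera_params("wrist");im=arm.get_image("wrist")[...,::-1].copy();cv2.imwrite("pics/w1.png",im)
print(np.round(p["K"],1).tolist(),np.round(p["position"],1),proj(p,[480,36,84]))
try:
    c=blob(red(im),proj(p,[480,36,84]),60);print(cv2.boundingRect(c));e=cv2.fitEllipse(c);print(e,plane(p,*e[0],84))
except Exception as x:print(x)
print(arm.read_state()["position"])
E
```

```text
[[318.7, 0.0, 325.1], [0.0, 318.7, 200.7], [0.0, 0.0, 1.0]] [291.4 556.1 372.9] [1049.70638682 -553.10614966]
max() iterable argument is empty
[229.19793452 580.98336022 230.44560576]invalid input at $[0]: expected keys x, y, z, ax, ay, az
invalid input at $[0]: expected keys x, y, z, ax, ay, az
invalid input at $[0]: expected keys x, y, z, ax, ay, az
```

View pics/w1.png

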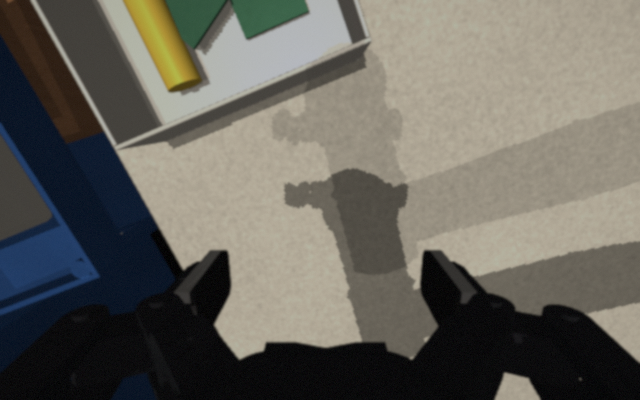

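The wrist view still shows the tray and the open fingers at (205,280) and (440,280). The moves were refused because every row needs all six keys.

```bash
python3 -m handwheel '[{"x":0.08,"y":-0.17,"z":0,"ax":0,"ay":0,"az":0},{"x":0.08,"y":-0.17,"z":0,"ax":0,"ay":0,"az":0},{"x":0.08,"y":-0.17,"z":0,"ax":0,"ay":0,"az":0},{"x":0.08,"y":-0.17,"z":0,"ax":0,"ay":0,"az":0},{"x":0.08,"y":-0.17,"z":0,"ax":0,"ay":0,"az":0},{"x":0.08,"y":-0.17,"z":0,"ax":0,"ay":0,"az":0},{"x":0.08,"y":-0.17,"z":0,"ax":0,"ay":0,"az":0},{"x":0.08,"y":-0.17,"z":0,"ax":0,"ay":0,"az":0}]' -1
```

```text
clock: 0.95
position: [357.6, 307.8, 231.2]
ee_rot: [0.982, -0.187, -0.0, 0.0]
contact_force: [0.5, 1.3, 0.5]
gripper_width: 0.2
grasp_force: 0.0
```

```bash
python3 -m handwheel '[{"x":0.09,"y":-0.19,"z":0,"ax":0,"ay":0,"az":0},{"x":0.09,"y":-0.19,"z":0,"ax":0,"ay":0,"az":0},{"x":0.09,"y":-0.19,"z":0,"ax":0,"ay":0,"az":0},{"x":0.09,"y":-0.19,"z":0,"ax":0,"ay":0,"az":0},{"x":0.09,"y":-0.19,"z":0,"ax":0,"ay":0,"az":0},{"x":0.09,"y":-0.19,"z":0,"ax":0,"ay":0,"az":0},{"x":0.07,"y":-0.2,"z":0,"ax":0,"ay":0,"az":0},{"x":0,"y":0,"z":0,"ax":0,"ay":0,"az":0}]'
cat > look.py <<'E'
import sys
from bench import arm
from h import *
p=arm.camera_params("wrist");im=arm.get_image("wrist")[...,::-1].copy();cv2.imwrite(f"pics/{sys.argv[1]}.png",im)
print(np.round(p["position"],1),proj(p,[480,36,84]))
c=blob(red(im),proj(p,[480,36,84]),60);print(cv2.boundingRect(c));e=cv2.fitEllipse(c);print(e,plane(p,*e[0],84))
q=np.array([plane(p,*k,84)[:2] for k in c[:,0]],np.float32);print("circle z84",cv2.minEnclosingCircle(q))
print(arm.read_state()["position"])
E
python3 look.py w2
```

```text
clock: 1.75
position: [480.0, 37.7, 230.8]
ee_rot: [0.982, -0.19, -0.0, 0.001]
contact_force: [0.3, 0.1, 0.1]
gripper_width: 0.1
grasp_force: 0.0
[542.1  12.4 373.4] [326.08687737 186.58600381]
(312, 170, 29, 32)
((326.3523864746094, 185.81007385253906), (27.272302627563477, 31.603416442871094), 177.9030303955078) [480.59434729  35.49536114  84.        ]
circle z84 ((480.63427734375, 35.636329650878906), 15.168001174926758)
[479.50608864  39.24036544 230.82270561]
```

View pics/w2.png

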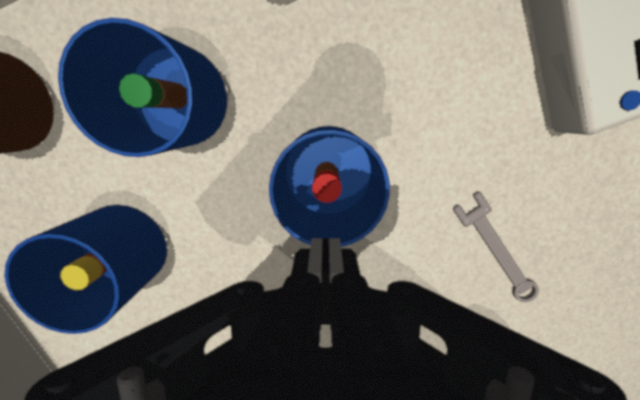

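The wrist view shows the red cap's top centre near (326,188), which puts it at about (479.3,36.2). The shut fingers are above and toward the viewer. I let the arm settle and average the pose before descending.

```bash
for i in 1 2; do python3 -m handwheel '[{"x":0,"y":0,"z":0,"ax":0,"ay":0,"az":0},{"x":0,"y":0,"z":0,"ax":0,"ay":0,"az":0},{"x":0,"y":0,"z":0,"ax":0,"ay":0,"az":0},{"x":0,"y":0,"z":0,"ax":0,"ay":0,"az":0},{"x":0,"y":0,"z":0,"ax":0,"ay":0,"az":0},{"x":0,"y":0,"z":0,"ax":0,"ay":0,"az":0},{"x":0,"y":0,"z":0,"ax":0,"ay":0,"az":0},{"x":0,"y":0,"z":0,"ax":0,"ay":0,"az":0}]'|grep -E 'pos|rot'; done
python3 look.py w3
```

```text
position: [479.4, 41.4, 231.3]
ee_rot: [0.982, -0.187, 0.0, 0.0]
position: [479.3, 41.4, 231.3]
ee_rot: [0.982, -0.187, -0.0, 0.0]
[541.5  16.4 373.9] [329.72015551 184.57562114]
(316, 168, 29, 32)
((329.847900390625, 183.85281372070312), (27.458927154541016, 31.42426300048828), 174.75173950195312) [480.59703631  35.63916055  84.        ]
circle z84 ((480.5599060058594, 35.43702697753906), 15.112261772155762)
[479.3678045   41.36870689 231.33427521]
```

```bash
python3 -m handwheel '[{"x":0,"y":-0.026,"z":0,"ax":0,"ay":0,"az":0},{"x":0,"y":0,"z":-0.13,"ax":0,"ay":0,"az":0},{"x":0,"y":0,"z":-0.13,"ax":0,"ay":0,"az":0},{"x":0,"y":0,"z":-0.13,"ax":0,"ay":0,"az":0},{"x":0,"y":0,"z":-0.13,"ax":0,"ay":0,"az":0},{"x":0,"y":0,"z":-0.1,"ax":0,"ay":0,"az":0},{"x":0,"y":0,"z":-0.05,"ax":0,"ay":0,"az":0},{"x":0,"y":0,"z":-0.025,"ax":0,"ay":0,"az":0}]'
python3 -m handwheel '[{"x":0,"y":0,"z":0,"ax":0,"ay":0,"az":0},{"x":0,"y":0,"z":0,"ax":0,"ay":0,"az":0},{"x":0,"y":0,"z":0,"ax":0,"ay":0,"az":0},{"x":0,"y":0,"z":0,"ax":0,"ay":0,"az":0},{"x":0,"y":0,"z":0,"ax":0,"ay":0,"az":0},{"x":0,"y":0,"z":0,"ax":0,"ay":0,"az":0},{"x":0,"y":0,"z":0,"ax":0,"ay":0,"az":0},{"x":0,"y":0,"z":0,"ax":0,"ay":0,"az":0}]' -0.06
python3 - <<'E'
from bench import arm
from h import *
a=arm.get_image("wrist");b=arm.get_image("side")
cv2.imwrite("pics/w4.png",np.vstack([a[140:400,160:480],cv2.resize(b[140:270,210:370],None,fx=2,fy=2)])[...,::-1])
E
```

```text
clock: 4.25
position: [479.2, 35.9, 91.6]
ee_rot: [0.982, -0.187, -0.001, 0.0]
contact_force: [-0.9, 0.5, 0.3]
gripper_width: 0.3
grasp_force: 0.0
clock: 5.05
position: [479.4, 36.2, 92.3]
ee_rot: [0.982, -0.187, 0.0, -0.0]
contact_force: [0.3, -0.2, -0.2]
gripper_width: 40.1
grasp_force: 0.0
```

View pics/w4.png

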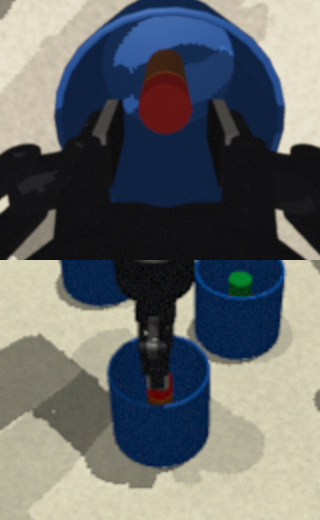

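The fingers stand open at 40 mm inside the pot, with the cap centred between them in the wrist view (165,105 in the crop). Now I go down 40 mm and close.

```bash
python3 -m handwheel '[{"x":0,"y":0,"z":-0.03,"ax":0,"ay":0,"az":0},{"x":0,"y":0,"z":-0.04,"ax":0,"ay":0,"az":0},{"x":0,"y":0,"z":-0.04,"ax":0,"ay":0,"az":0},{"x":0,"y":0,"z":-0.04,"ax":0,"ay":0,"az":0},{"x":0,"y":0,"z":-0.03,"ax":0,"ay":0,"az":0},{"x":0,"y":0,"z":-0.02,"ax":0,"ay":0,"az":0},{"x":0,"y":0,"z":0,"ax":0,"ay":0,"az":0},{"x":0,"y":0,"z":0,"ax":0,"ay":0,"az":0}]'
python3 -m handwheel '[{"x":0,"y":0,"z":0,"ax":0,"ay":0,"az":0},{"x":0,"y":0,"z":0,"ax":0,"ay":0,"az":0},{"x":0,"y":0,"z":0,"ax":0,"ay":0,"az":0},{"x":0,"y":0,"z":0,"ax":0,"ay":0,"az":0},{"x":0,"y":0,"z":0,"ax":0,"ay":0,"az":0},{"x":0,"y":0,"z":0,"ax":0,"ay":0,"az":0},{"x":0,"y":0,"z":0,"ax":0,"ay":0,"az":0},{"x":0,"y":0,"z":0,"ax":0,"ay":0,"az":0}]' -1
```

```text
clock: 5.95
position: [480.0, 35.9, 53.2]
ee_rot: [0.982, -0.187, 0.001, -0.0]
contact_force: [-1.1, -2.5, 7.1]
gripper_width: 39.7
grasp_force: 0.6
clock: 6.75
position: [480.2, 36.2, 53.2]
ee_rot: [0.982, -0.186, 0.001, -0.0]
contact_force: [-0.4, -0.8, 7.8]
gripper_width: 26.5
grasp_force: 58.5
```

About 8 N of upward force: something on the gripper just touches, probably the rim. The grip is 58 N at 26.5 mm. I lift slowly and watch.

```bash
python3 -m handwheel '[{"x":0,"y":0,"z":0.005,"ax":0,"ay":0,"az":0},{"x":0,"y":0,"z":0.005,"ax":0,"ay":0,"az":0},{"x":0,"y":0,"z":0.01,"ax":0,"ay":0,"az":0},{"x":0,"y":0,"z":0.01,"ax":0,"ay":0,"az":0},{"x":0,"y":0,"z":0.01,"ax":0,"ay":0,"az":0},{"x":0,"y":0,"z":0.01,"ax":0,"ay":0,"az":0},{"x":0,"y":0,"z":0,"ax":0,"ay":0,"az":0},{"x":0,"y":0,"z":0,"ax":0,"ay":0,"az":0}]'
python3 - <<'E'
from bench import arm
from h import *
a=arm.get_image("wrist");b=arm.get_image("side")
cv2.imwrite("pics/w5.png",np.vstack([a[140:400,160:480],cv2.resize(b[140:270,210:370],None,fx=2,fy=2)])[...,::-1])
E
```

```text
clock: 7.55
position: [479.4, 36.2, 62.4]
ee_rot: [0.982, -0.187, 0.0, -0.0]
contact_force: [-0.3, 0.0, -0.0]
gripper_width: 26.4
grasp_force: 58.9
```

View pics/w5.png

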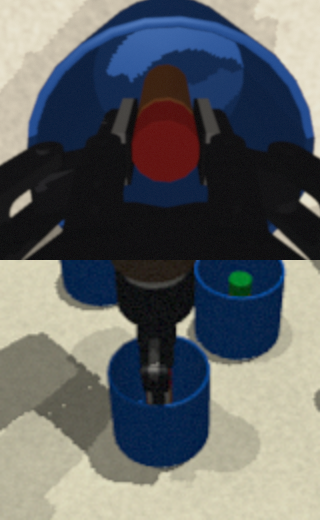

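The cap sits squarely between the pads, the pot has not moved, and the force is gone. Now I lift straight up.

```bash
python3 -m handwheel '[{"x":0,"y":0,"z":0.04,"ax":0,"ay":0,"az":0},{"x":0,"y":0,"z":0.08,"ax":0,"ay":0,"az":0},{"x":0,"y":0,"z":0.1,"ax":0,"ay":0,"az":0},{"x":0,"y":0,"z":0.12,"ax":0,"ay":0,"az":0},{"x":0,"y":0,"z":0.12,"ax":0,"ay":0,"az":0},{"x":0,"y":0,"z":0.1,"ax":0,"ay":0,"az":0},{"x":0,"y":0,"z":0.08,"ax":0,"ay":0,"az":0},{"x":0,"y":0,"z":0.04,"ax":0,"ay":0,"az":0}]'
python3 -m handwheel '[{"x":0,"y":0,"z":0,"ax":0,"ay":0,"az":0},{"x":0,"y":0,"z":0,"ax":0,"ay":0,"az":0},{"x":0,"y":0,"z":0,"ax":0,"ay":0,"az":0},{"x":0,"y":0,"z":0,"ax":0,"ay":0,"az":0},{"x":0,"y":0,"z":0,"ax":0,"ay":0,"az":0},{"x":0,"y":0,"z":0,"ax":0,"ay":0,"az":0},{"x":0,"y":0,"z":0,"ax":0,"ay":0,"az":0},{"x":0,"y":0,"z":0,"ax":0,"ay":0,"az":0}]'
python3 - <<'E'
from bench import arm
from h import *
a=arm.get_image("wrist");b=arm.get_image("side");t=arm.get_image("top")
S=arm.camera_params("side");print("bottom pred",proj(S,[479.4,36.2,140.5]),"captop",proj(S,[479.4,36.2,220.5]))
T=arm.camera_params("top")
h=cv2.cvtColor(np.ascontiguousarray(b[...,::-1]),cv2.COLOR_BGR2HSV)
cv2.imwrite("pics/w6.png",np.vstack([a[100:400,160:480],cv2.resize(b[90:270,210:370],None,fx=2,fy=2)[:300]])[...,::-1]); 
cv2.imwrite("pics/s6.png",b[...,::-1])
E
```

```text
clock: 8.45
position: [480.0, 36.3, 200.4]
ee_rot: [0.982, -0.187, 0.001, -0.001]
contact_force: [1.5, 0.5, -1.0]
gripper_width: 26.4
grasp_force: 59.0
clock: 9.25
position: [479.3, 36.2, 198.2]
ee_rot: [0.982, -0.187, -0.0, 0.0]
contact_force: [0.3, -0.1, 0.2]
gripper_width: 26.5
grasp_force: 59.0
bottom pred [287.41748214 179.27669478] captop [286.04216256 149.02185124]
```

View pics/w6.png

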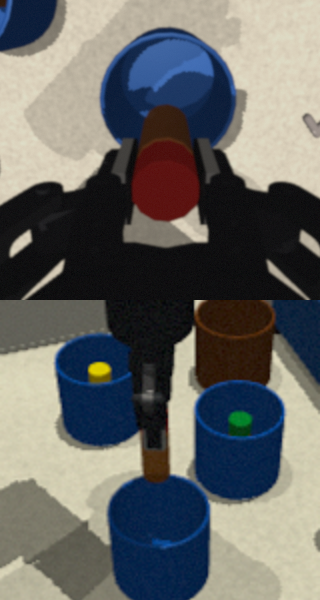

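The vial hangs upright, clear of the pot, and the pot is in place. In the full side image the vial's base is near (288,180). Next I measure its height exactly.

```bash
python3 - <<'E'
from bench import arm
from h import *
S=arm.camera_params("side")
b=cv2.imread("pics/s6.png"); th=np.linspace(0,6.28,60)
for z in(137,141,145,149,153):
    q=np.array([proj(S,[479.4+14*np.cos(a),36.2+14*np.sin(a),z]) for a in th]);print(z,"max row",q[:,1].max().round(1),q[:,0].min().round(1),q[:,0].max().round(1))
print("amber col 287/288/289 rows 168-186"); print(b[168:187,288].tolist())
m=(b[...,2].astype(int)-b[...,0]>45)&(b[...,2]<190)
for r in range(150,186):print(r,(np.flatnonzero(m[r,270:306])+270)[[0,-1]] if m[r,270:306].any() else None,end=' ')
E
```

```text
137 max row 185.4 280.6 294.4
141 max row 184.0 280.5 294.3
145 max row 182.6 280.4 294.3
149 max row 181.2 280.3 294.3
153 max row 179.7 280.2 294.2
amber col 287/288/289 rows 168-186
[[18, 45, 74], [20, 50, 77], [13, 40, 72], [16, 43, 74], [17, 45, 73], [13, 41, 73], [18, 42, 74], [17, 46, 74], [8, 37, 66], [1, 35, 57], [13, 37, 58], [6, 28, 57], [10, 29, 63], [53, 36, 35], [68, 33, 0], [77, 38, 14], [74, 37, 4], [74, 35, 15], [73, 36, 8]]
150 [293 293] 151 [293 293] 152 [293 293] 153 [293 293] 154 [293 293] 155 [293 293] 156 [280 293] 157 [293 293] 158 None 159 None 160 None 161 None 162 None 163 None 164 [281 281] 165 [281 293] 166 [281 293] 167 [281 293] 168 [282 293] 169 [282 293] 170 [282 293] 171 [282 293] 172 [282 293] 173 [282 294] 174 [282 294] 175 [282 294] 176 [282 294] 177 [283 292] 178 [283 292] 179 [284 290] 180 [285 290] 181 None 182 None 183 None 184 None 185 None
```

The base is at z≈149, as predicted, so the placing TCP is z≈125.3. I move over the pan.

```bash
python3 -m handwheel '[{"x":0.035,"y":-0.11,"z":0,"ax":0,"ay":0,"az":0},{"x":0.035,"y":-0.11,"z":0,"ax":0,"ay":0,"az":0},{"x":0.035,"y":-0.11,"z":0,"ax":0,"ay":0,"az":0},{"x":0.035,"y":-0.11,"z":0,"ax":0,"ay":0,"az":0},{"x":0.035,"y":-0.11,"z":0,"ax":0,"ay":0,"az":0},{"x":0.035,"y":-0.11,"z":0,"ax":0,"ay":0,"az":0},{"x":0.035,"y":-0.11,"z":0,"ax":0,"ay":0,"az":0},{"x":0.035,"y":-0.11,"z":0,"ax":0,"ay":0,"az":0}]'|grep pos
python3 -m handwheel '[{"x":0.035,"y":-0.11,"z":0,"ax":0,"ay":0,"az":0},{"x":0.035,"y":-0.11,"z":0,"ax":0,"ay":0,"az":0},{"x":0.035,"y":-0.11,"z":0,"ax":0,"ay":0,"az":0},{"x":0.035,"y":-0.11,"z":0,"ax":0,"ay":0,"az":0},{"x":0.035,"y":-0.11,"z":0,"ax":0,"ay":0,"az":0},{"x":0.035,"y":-0.11,"z":0,"ax":0,"ay":0,"az":0},{"x":0.035,"y":-0.11,"z":0,"ax":0,"ay":0,"az":0},{"x":0.022,"y":-0.09,"z":0,"ax":0,"ay":0,"az":0}]'|grep pos
python3 -m handwheel '[{"x":0,"y":0,"z":-0.03,"ax":0,"ay":0,"az":0},{"x":0,"y":0,"z":-0.06,"ax":0,"ay":0,"az":0},{"x":0,"y":0,"z":-0.06,"ax":0,"ay":0,"az":0},{"x":0,"y":0,"z":-0.06,"ax":0,"ay":0,"az":0},{"x":0,"y":0,"z":-0.06,"ax":0,"ay":0,"az":0},{"x":0,"y":0,"z":-0.02,"ax":0,"ay":0,"az":0},{"x":0,"y":0,"z":0,"ax":0,"ay":0,"az":0},{"x":0,"y":0,"z":0,"ax":0,"ay":0,"az":0}]'
python3 - <<'E'
from bench import arm
from h import *
p=arm.camera_params("wrist");a=arm.get_image("wrist");b=arm.get_image("side")
s=arm.read_state();print(s["position"],s["contact_force"],proj(p,[588.7,-312,76]))
cv2.imwrite("pics/w7f.png",a[...,::-1])
q=np.array([proj(p,[588.7+65*np.cos(t),-312+65*np.sin(t),76]) for t in np.linspace(0,6.28,13)]).astype(int)
a=a.copy()
for k in q: cv2.circle(a,tuple(map(int,k)),1,(255,0,255),-1)
cv2.imwrite("pics/w7.png",np.vstack([a[:300,140:540],cv2.resize(b[200:350,310:510],None,fx=2,fy=2)])[...,::-1])
E
```

```text
position: [535.6, -140.8, 198.3]
position: [589.1, -313.0, 197.9]
clock: 11.8
position: [589.1, -311.9, 140.7]
ee_rot: [0.982, -0.187, 0.0, 0.0]
contact_force: [0.2, -0.5, 0.9]
gripper_width: 26.1
grasp_force: 59.0
[ 589.22390663 -311.96442561  141.09936994] [ 0.04797113  0.43689519 -0.58341322] [324.80377769 215.08811839]
```

View pics/w7.png

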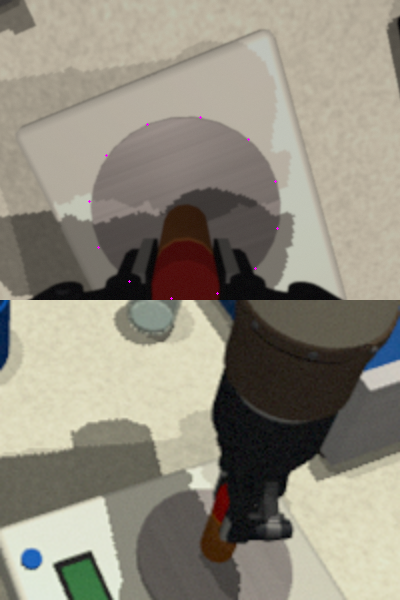

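Wrist view: the pan's rim lies about 3 px right of the predicted dots, so the pan centre is near (588,-313.5). I correct by about 1.5 mm and descend.

```bash
python3 -m handwheel '[{"x":-0.005,"y":-0.008,"z":-0.01,"ax":0,"ay":0,"az":0},{"x":0,"y":0,"z":-0.02,"ax":0,"ay":0,"az":0},{"x":0,"y":0,"z":-0.02,"ax":0,"ay":0,"az":0},{"x":0,"y":0,"z":-0.01,"ax":0,"ay":0,"az":0},{"x":0,"y":0,"z":-0.01,"ax":0,"ay":0,"az":0},{"x":0,"y":0,"z":0,"ax":0,"ay":0,"az":0},{"x":0,"y":0,"z":0,"ax":0,"ay":0,"az":0},{"x":0,"y":0,"z":0,"ax":0,"ay":0,"az":0}]'
python3 -m handwheel '[{"x":0,"y":0,"z":-0.002,"ax":0,"ay":0,"az":0},{"x":0,"y":0,"z":-0.002,"ax":0,"ay":0,"az":0},{"x":0,"y":0,"z":0,"ax":0,"ay":0,"az":0},{"x":0,"y":0,"z":0,"ax":0,"ay":0,"az":0},{"x":0,"y":0,"z":0,"ax":0,"ay":0,"az":0},{"x":0,"y":0,"z":0,"ax":0,"ay":0,"az":0},{"x":0,"y":0,"z":0,"ax":0,"ay":0,"az":0},{"x":0,"y":0,"z":0,"ax":0,"ay":0,"az":0}]'
```

```text
clock: 12.7
position: [587.9, -313.5, 126.5]
ee_rot: [0.982, -0.187, 0.0, 0.0]
contact_force: [-1.0, -0.3, 0.6]
gripper_width: 26.5
grasp_force: 59.0
clock: 13.5
position: [587.8, -313.4, 125.5]
ee_rot: [0.982, -0.187, 0.0, 0.0]
contact_force: [0.1, 0.7, -0.4]
gripper_width: 26.5
grasp_force: 59.0
```

```bash
for i in 1 2; do python3 -m handwheel '[{"x":0,"y":0,"z":-0.002,"ax":0,"ay":0,"az":0},{"x":0,"y":0,"z":0,"ax":0,"ay":0,"az":0},{"x":0,"y":0,"z":0,"ax":0,"ay":0,"az":0},{"x":0,"y":0,"z":0,"ax":0,"ay":0,"az":0},{"x":0,"y":0,"z":0,"ax":0,"ay":0,"az":0},{"x":0,"y":0,"z":0,"ax":0,"ay":0,"az":0},{"x":0,"y":0,"z":0,"ax":0,"ay":0,"az":0},{"x":0,"y":0,"z":0,"ax":0,"ay":0,"az":0}]'|grep -E 'pos|force'; done
```

```text
position: [587.8, -313.5, 125.3]
contact_force: [-1.3, -0.4, 0.5]
grasp_force: 59.1
position: [587.9, -313.5, 125.2]
contact_force: [-1.5, 1.1, 6.1]
grasp_force: 59.4
```

Contact at 6 N. I ease off 0.2 mm, open, then rise straight up.

```bash
python3 -m handwheel '[{"x":0,"y":0,"z":0.001,"ax":0,"ay":0,"az":0},{"x":0,"y":0,"z":0,"ax":0,"ay":0,"az":0},{"x":0,"y":0,"z":0,"ax":0,"ay":0,"az":0},{"x":0,"y":0,"z":0,"ax":0,"ay":0,"az":0},{"x":0,"y":0,"z":0,"ax":0,"ay":0,"az":0},{"x":0,"y":0,"z":0,"ax":0,"ay":0,"az":0},{"x":0,"y":0,"z":0,"ax":0,"ay":0,"az":0},{"x":0,"y":0,"z":0,"ax":0,"ay":0,"az":0}]'|grep -E 'pos|force'
python3 -m handwheel '[{"x":0,"y":0,"z":0,"ax":0,"ay":0,"az":0},{"x":0,"y":0,"z":0,"ax":0,"ay":0,"az":0},{"x":0,"y":0,"z":0,"ax":0,"ay":0,"az":0},{"x":0,"y":0,"z":0,"ax":0,"ay":0,"az":0},{"x":0,"y":0,"z":0,"ax":0,"ay":0,"az":0},{"x":0,"y":0,"z":0,"ax":0,"ay":0,"az":0},{"x":0,"y":0,"z":0,"ax":0,"ay":0,"az":0},{"x":0,"y":0,"z":0,"ax":0,"ay":0,"az":0}]' 0.2
python3 -m handwheel '[{"x":0,"y":0,"z":0.02,"ax":0,"ay":0,"az":0},{"x":0,"y":0,"z":0.05,"ax":0,"ay":0,"az":0},{"x":0,"y":0,"z":0.08,"ax":0,"ay":0,"az":0},{"x":0,"y":0,"z":0.1,"ax":0,"ay":0,"az":0},{"x":0,"y":0,"z":0.1,"ax":0,"ay":0,"az":0},{"x":0,"y":0,"z":0.1,"ax":0,"ay":0,"az":0},{"x":0,"y":0,"z":0.05,"ax":0,"ay":0,"az":0},{"x":0,"y":0,"z":0,"ax":0,"ay":0,"az":0}]'
python3 - <<'E'
from bench import arm
from h import *
p=arm.camera_params("wrist");a=arm.get_image("wrist")[...,::-1].copy();b=arm.get_image("side")[...,::-1].copy()
c=blob(red(a),proj(p,[588,-313,156]),60);e=cv2.fitEllipse(c);print(e,plane(p,*e[0],156))
cv2.imwrite("pics/w8.png",np.vstack([a[:300,140:540],cv2.resize(b[150:400,200:500],(360,300))[:, :360] if 0 else cv2.resize(b[150:400,170:503],(400,300))]))
E
```

```text
position: [587.9, -313.5, 125.3]
contact_force: [-0.6, 0.7, 6.3]
grasp_force: 59.4
clock: 16.7
position: [587.8, -313.4, 124.9]
ee_rot: [0.982, -0.187, 0.0, -0.0]
contact_force: [0.2, -0.6, -0.3]
gripper_width: 51.3
grasp_force: 0.0
clock: 17.5
position: [588.6, -313.8, 227.4]
ee_rot: [0.982, -0.187, 0.002, 0.0]
contact_force: [-0.1, 0.0, -0.3]
gripper_width: 51.2
grasp_force: 0.0
((324.6031494140625, 212.57220458984375), (35.69150161743164, 40.227455139160156), 155.08897399902344) [ 588.17943626 -313.68978627  156.        ]
```

View pics/w8.png

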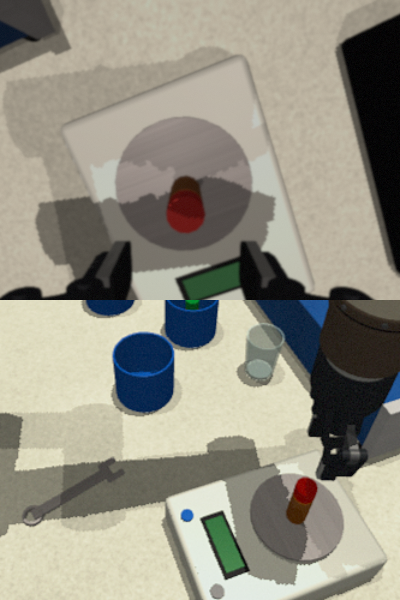

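The vial stands upright on the middle of the pan (cap at 185,213 in the crop). The gripper is clear, and the empty pot is still upright in its place. I hand in.

```bash
python3 -c "
from bench import arm
print(arm.job_done())"
```

```text
the job is handed in; nothing more can be done
None
```

The red-capped vial stands upright and released on the middle of the balance pan, its pot was left upright in place, and the job was handed in at about 17.6 s; the gripper touched something, probably the pot rim, at about 8 N while reaching in.

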